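# Tuck a substrate carrier under the stage's hold-down leaf and hold it flat

## Task

Pick up the steel substrate carrier by its blue grip rib and slide its front edge under the orange hold-down leaf of the loading stage, centred and square, until the black line across the carrier meets the leaf's lip; do not lift the leaf on the way. Then press the carrier flat on the sprung bed, gently, so that the bed sinks about 3 to 4 mm (never down to its stop), and finish while still holding the carrier pressed there by its rib: do not let go. Leave the dish, bottle, vial and forceps alone.

Things in the scene. Friction and masses are not known exactly. Their poses are not given: they have to be found in the camera images.
- carrier: Loose steel plate 120 (x) x 80 (y) x 4 mm, 0.11 to 0.22 kg, flat on the bench at the start. Origin: centre of underside; z up; +x to its front edge, the one to tuck in. Blue upright grip rib on top: x = -45 to -5 mm, y = -6 to +6 mm, its top 38 mm above the underside. A 3 mm black line crosses the plate at x = +35 mm, 25 mm behind the front edge. Five flat 14 mm chips fixed on it.
- carrier_edge (a point): Middle of the carrier's front edge, at its underside (60 mm ahead of the carrier's origin).
- carrier_tail (a point): Middle of the carrier's rear edge, at its underside (60 mm behind the carrier's origin).
- stage: Fixed loading stage: grey base 240 (x) x 150 (y) x 24 mm under an aluminium bed 220 x 116 mm whose top is 36 mm above the bench. Origin: centre of underside on the bench; z up; +x is the way the carrier is pushed under the leaf. Bed open from x = -110 mm to the leaf's lip at x = +20 mm. Two hinge posts, tops 56 mm up, at x = +95, y = +-66 mm; nothing else stops the carrier under the leaf.
- bed (a joint): How far (m) the stage's sprung bed has sunk, staying level: 0 = up, 0.008 = on its stop. It starts to sink at about 1 N and needs about 2.5 N more per mm (10 N at 3.6 mm).
- bed_top (a point): Centre of the bed's top face, above the stage's origin (36 mm above the bench with the bed up); moves with the bed.
- leaf_lip (a point): Middle of the lower edge of the leaf's free lip; with the leaf down it is 20 mm ahead of the stage's origin in the stage's x and 42.5 mm above the bench.
- leaf (a joint): Angle of the orange leaf lapping the bed: 75 mm from lip to hinge, 108 mm wide (y), centred, 3 mm thick, underside 6.5 mm above the raised bed (2.5 mm above a carrier on it). 60 g, hinged freely at its far end, held down by its weight only. 0 = down on its stop, level; grows as the lip lifts (0.1 rad = 7.5 mm).
- dish: Bystander: open shallow glass dish, 90 mm across, 16 mm high, loose. Origin: centre of its underside.
- bottle: Bystander: white bottle with a red cap, 64 mm across, 150 mm high, loose. Origin: centre of its underside.
- vial: Bystander: amber jar with a black cap, 40 mm across, 65 mm high, loose. Origin: centre of its underside.
- forceps: Bystander: steel forceps lying flat, about 130 mm long in x, 14 mm wide, 7 mm high, loose. Origin: at its middle, on the bench.
Things that resemble listed ones, but are neither listed nor needed, are in the scene too. Leave any brown or turquoise look-alike of the carrier alone.

How it is judged:
By the outcome, as a careful person would: the job done as asked, in the order asked, and still so for the second after the job is handed in, while the arm keeps its last pose, push and grip.
It also fails if it takes over 42 s, if anything falls off the work surface, if the arm or the gripper's body presses on something with over 40 N, if the wrist force passes 120 N, or if a joint passes its speed limit or range.

## Robot

A 6-joint arm with a two-finger parallel gripper is mounted at the origin on the work surface. World frame = base frame: x ahead of the robot, y to its left, z up, the work surface at z = 0. Lengths are in mm, angles in rad, forces in N, time in s.
With the tool pointing down it reaches from about 275 to 1000 mm from the base axis. Payload 8.4 kg.
Tool frame: the origin (TCP) lies midway between the tips of the shut fingers; the grasp point (between the pads) lies 19 mm behind it; z points along the fingers, y is the direction in which the jaws open and shut (so a half turn about z gives the same grasp; the last joint's range is limited). The gripper opens to 85 mm and grips with 20 to 120 N. Pads are 22 mm wide; open, the fingers measure 114 mm over their backs; the gripper's body (76 mm by 85 mm) begins 54 mm behind the grasp point. The pads swing forward as they close: fully open they stand 13 mm farther back than shut.
Start: joints at [-1.227, 0.353, 1.633, -0, 1.155, -0.002], TCP at [211.842, -588.006, 231.281] pointing down, gripper open.
Joint ranges: [-2.63, 2.63], [-0.92, 2.1], [0.06, 2.66], [-1.3, 4.44], [0, 2.69], [-3.02, 3.02]. Speed limits (rad/s): [2.22, 2.22, 2.79, 3.14, 3.14, 3.14].

## Interface

Orientations are given as [roll, pitch, yaw] about the fixed x, y, z axes, in that order (R = Rz(yaw) Ry(pitch) Rx(roll)).
In Python, from rig import * gives the robot as it stands.
- The arm moves only by the tool play_rows, never from a script. Its argument "moves" is a list of rows, each a list of 3 entries, a list of its own where there are three numbers: the shift along the tool's x, y, z in m, then the turn, a rotation vector about the tool's x, y, z in rad, then the opening in per cent of the stroke, from 0 (shut) to 100 (fully open). In form: [[[x, y, z], [rx, ry, rz], fingers], ...]. A call has 1 to 20 rows; each row shifts and turns the commanded pose from where the row before left it, along the tool's axes as they then stand; what a row does not reach is not made up. A row lasts 1/10 s, in which the tool goes at most 50 mm and 8.59 degrees, less where a joint would pass 70% of its speed; a pose out of reach is approached as far as the arm can. A call is refused whole if a number of a shift passes 0.05 or a number of a turn 0.15, either way. A call with a gripper value outside its range is refused whole. The fingers move at their own pace and stop on an object; "squeeze" is the grip in N (left out, the last holds). Time passes only in rows, so rows that do not move let the fingers close. It gives the time, the measured TCP pose, the force and the opening at its end, in the units of the state.
- sense(): the state, without advancing time (a new reading comes with each control period).
- grab_frame(name): name is "side" or "top" or "wrist"; returns a dict with "pixels" (384x512x3 uint8, red, green, blue), "intrinsics" (3x3 intrinsics, pixels), "R" (3x3) and "t" (3): a world point X has camera coordinates R X + t. Camera axes: x right, y down, z forward; pixel columns grow to the right and rows downward; lengths in mm; the calibration is good to about 2 mm. A picture is of the moment at which its call begins. There is no depth.
- sign_off(): hands the job in, once; it reports no verdict.
The state is a dict: "clock": time; "qpos": joint angles; "qvel": joint speeds; "joint_efforts": joint torques, N m; "eef_pos": TCP position; "tcp_rot": TCP orientation; "contact_force": force on the tool from outside, world axes, zero at the start; "wrist_torque": the same for the moment, N m; "opening": opening from 0.0 (shut) to 1.0 (fully open).
Only numpy, scipy, OpenCV 4.12 (cv2) and the standard library are available. Lean on these libraries where they do the work, as an engineer would, in place of code of your own. Each camera call takes 0.05 s, during which the arm holds its last target. There are 200 camera calls.

## Working session

There is one attempt and no reset: what is moved stays moved. The work goes in short steps, Python scripts to look and compute and a tool call to move; the robot and the scene stay as the last step left them, time stands still between calls to the robot, and variables do not carry over. Pictures are saved under pics/ and viewed, about 8 in all and at most 12, crops included, and the job is handed in when it is done.

Besides the shell and the picture viewer there is one more tool, called after "Call:" as name([rows], argument=value, ...), one row to a line, values as JSON. play_rows: Moves the arm, as the interface text tells. Its arguments: {"type":"object","properties":{"moves":{"type":"array"},"squeeze":{"type":"number"}},"required":["moves"]}

```bash
ls && mkdir -p pics
python3 - <<'E'
from rig import *
import cv2,pickle
s=sense();print({k:s[k] for k in('clock','eef_pos','tcp_rot','contact_force','opening')})
f={}
for n in('side','top','wrist'):
    f[n]=grab_frame(n);cv2.imwrite(f'pics/{n}0.png',f[n]['pixels'][:,:,::-1])
pickle.dump(f,open('f0.pkl','wb'))
E
```

```text
pics
{'clock': 0.0, 'eef_pos': array([ 211.68879221, -587.53325825,  230.55351656]), 'tcp_rot': array([-3.14017727e+00, -5.89662327e-05,  3.45749658e-01]), 'contact_force': array([-0.02832337, -0.21070169,  0.65177684]), 'opening': 1.0004709464150905}
```

View pics/top0.png

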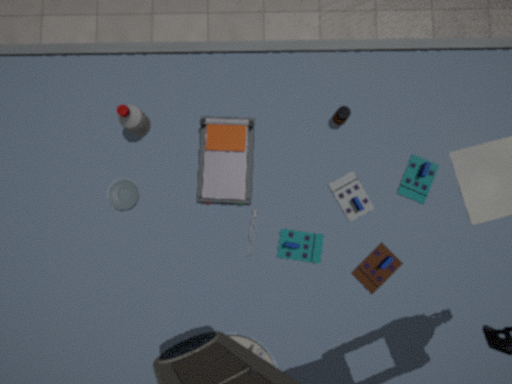

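View pics/side0.png

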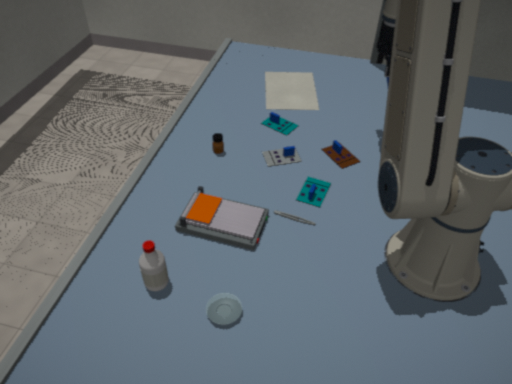

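The top view shows the steel carrier at about (352,197), with its black line at the upper-left end near (345,178). The stage is at (226,160), its orange leaf towards the top of the picture. In the top view, the teal and brown plates are the decoys.

```bash
cat > h.py <<'E'
import numpy as np,cv2
def ray(f,u,v,z):
    K,R,t=map(np.asarray,(f['intrinsics'],f['R'],f['t']));c=-R.T@t
    d=R.T@np.linalg.inv(K)@np.array([u,v,1.]);return c+d*(z-c[2])/d[2]
def proj(f,X):
    p=np.asarray(f['intrinsics'])@(np.asarray(f['R'])@np.asarray(X,float)+np.asarray(f['t']).ravel());return p[:2]/p[2]
def hsv(f): return cv2.cvtColor(f['pixels'],cv2.COLOR_RGB2HSV)
def blobs(m,amin=15):
    cs,_=cv2.findContours(m.astype('uint8')*255,cv2.RETR_EXTERNAL,cv2.CHAIN_APPROX_NONE)
    return sorted([c for c in cs if cv2.contourArea(c)>amin],key=cv2.contourArea,reverse=True)
E
python3 - <<'E'
from h import *;import pickle
np.set_printoptions(precision=1,suppress=True)
F=pickle.load(open('f0.pkl','rb'));f=F['top'];H=hsv(f)
print(-np.asarray(f['R']).T@f['t'])
print('carrier px',H[208,355],H[186,352],'bed',H[180,225],'bench',H[230,180],'leaf',H[135,225])
h,s,v=[H[...,i].astype(int) for i in range(3)]
roi=lambda x0,y0,x1,y1:np.pad(np.ones((y1-y0,x1-x0),bool),((y0,384-y1),(x0,512-x1)))
def show(n,m,z):
    for c in blobs(m)[:2]:
        r=cv2.minAreaRect(c);b=cv2.boxPoints(r)
        print(n,cv2.contourArea(c),np.array(r[0]),[ray(f,*p,z)[:2] for p in b],'c',ray(f,*r[0],z)[:2])
show('carrier',cv2.morphologyEx(((s<60)&roi(320,165,385,228)).astype('uint8'),cv2.MORPH_CLOSE,np.ones((5,5)))>0,4)
show('rib',(h>105)&(h<130)&(s>150)&roi(335,180,375,220),30)
show('leaf',(h<20)&(s>180)&roi(190,110,260,165),45.5)
show('bed',(s<60)&(v>130)&roi(190,110,260,210),36)
E
python3 - <<'E'
import cv2
i=cv2.imread('pics/top0.png')
a=cv2.resize(i[105:215,185:265],None,fx=5,fy=5,interpolation=cv2.INTER_CUBIC);b=cv2.resize(i[160:235,320:395],None,fx=5,fy=5,interpolation=cv2.INTER_CUBIC)
b=cv2.copyMakeBorder(b,0,a.shape[0]-b.shape[0],0,0,cv2.BORDER_CONSTANT)
cv2.imwrite('pics/crop0.png',cv2.hconcat([a,b]))
E
```

```text
[ 414.5  -75.3 1085.7]
carrier px [105  33  62] [ 98  17 119] bed [125  12 133] bench [107  55 116] leaf [ 11 164 151]
carrier 3968.0 [352. 196.] [array([ 580.7, -249.5]), array([ 579.3, -428. ]), array([ 407. , -421.3]), array([ 408. , -245.6])] c [ 493.1 -336.2]
rib 43.5 [357.2 203.7] [array([ 481.4, -329.5]), array([ 488. , -340.9]), array([ 459.2, -357.1]), array([ 452.6, -345.8])] c [ 470.3 -343.3]
leaf 75.5 [215.5 141.6] [array([623.5,  62.7]), array([662.8,  59.4]), array([658.4,  15.6]), array([619.1,  19.1])] c [640.9  39.2]
leaf 36.5 [214.3 128.3] [array([683.6,  63.5]), array([691. ,  25.7]), array([671.7,  21.9]), array([664.4,  59.6])] c [677.7  42.7]
bed 1606.5 [224.3 172.7] [array([492.5,  74.4]), array([627.7,  69.1]), array([621.5, -43.1]), array([486.7, -36.5])] c [556.7  15.9]
```

View pics/crop0.png

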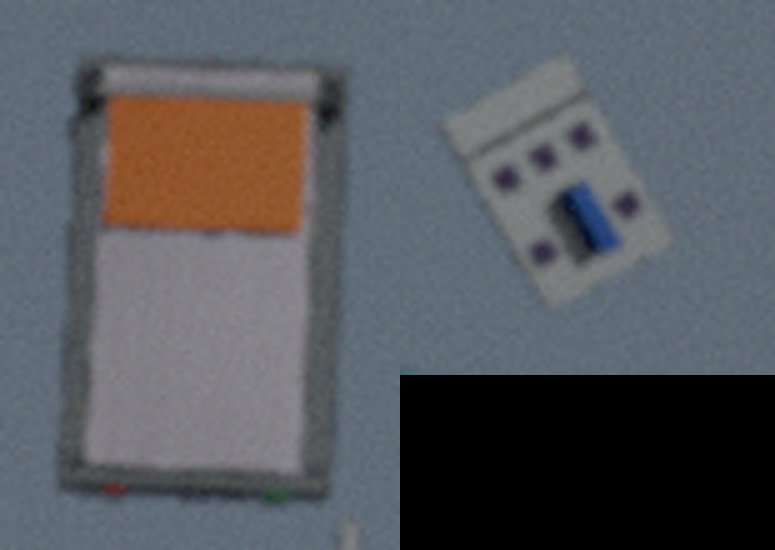

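The crop shows the carrier's front corners at about (329,185) and (353.6,171), and its rear corners at (351,221) and (374,207.6). The leaf's lip runs along v≈151, and the bed's rear edge is at v≈198.

Run:
```python
from h import *;import pickle
np.set_printoptions(precision=1,suppress=True)
F=pickle.load(open('f0.pkl','rb'));f=F['top']
H=cv2.cvtColor(cv2.medianBlur(f['pixels'],3),cv2.COLOR_RGB2HSV)
h,s,v=[H[...,i].astype(int) for i in range(3)]
roi=lambda x0,y0,x1,y1:np.pad(np.ones((y1-y0,x1-x0),bool),((y0,384-y1),(x0,512-x1)))
def show(n,m,z,k=5):
    m=cv2.morphologyEx(m.astype('uint8'),cv2.MORPH_CLOSE,np.ones((k,k)))>0
    c=blobs(m)[0];r=cv2.minAreaRect(c);b=cv2.boxPoints(r)
    w=np.array([ray(f,*p,z)[:2] for p in b]);e=[w[1]-w[0],w[2]-w[1]]
    print(n,cv2.contourArea(c),'c',w.mean(0),[(np.linalg.norm(x),np.degrees(np.arctan2(x[1],x[0]))) for x in e])
show('carrier',(s<36)&roi(322,165,385,228),4,3)
show('rib',(h>105)&(h<130)&(s>150)&roi(335,180,375,220),30)
show('leaf',(h<25)&(s>120)&roi(190,110,260,165),45.5)
show('bed',(s<36)&(v>120)&roi(190,110,260,210),36,3)
P=[ray(f,*p,4)[:2] for p in((329,185),(353.6,171),(374,207.6),(351,221))];P=np.array(P)
print('corners',P,P.mean(0),np.linalg.norm(P-np.roll(P,1,0),axis=1)); d=P[:2].mean(0)-P[2:].mean(0);print(np.degrees(np.arctan2(d[1],d[0])))
w=F['wrist'];print('wristcam',-np.asarray(w['R']).T@w['t'],np.asarray(w['R']),w['intrinsics'])
```

```text
carrier 1233.5 c [ 492.9 -332.4] [(np.float64(85.83653524908287), np.float64(-60.719590639675964)), (np.float64(122.35663494213274), np.float64(-152.01963540459786))]
rib 38.5 c [ 470.6 -343.8] [(np.float64(12.126106040795113), np.float64(-56.986848501208044)), (np.float64(31.85897216555346), np.float64(-147.8440968616302))]
leaf 913.5 c [652.8  13. ] [(np.float64(70.5280389444897), np.float64(-1.9177796387354762)), (np.float64(106.98018110832291), np.float64(-92.87719605981766))]
bed 1803.5 c [557.  16.] [(np.float64(135.67106672866188), np.float64(-2.219197809859736)), (np.float64(113.95214330079098), np.float64(-93.13064800803438))]
corners [[ 524.2 -273.3]
 [ 563.  -342.8]
 [ 460.5 -395.8]
 [ 424.  -331.3]] [ 492.9 -335.8] [115.9  79.6 115.5  74.1]
28.72099815254326
wristcam [ 275.9 -564.3  373.2] [[ 0.3 -0.9 -0. ]
 [-0.9 -0.3  0.3]
 [-0.3 -0.1 -1. ]] [[322.    0.  252.1]
 [  0.  322.  192.2]
 [  0.    0.    1. ]]
```

Call:
play_rows([
  [[0.02, -0.008, 0], [0, 0, 0], 100],
  [[0.034, -0.0145, 0.005], [0, 0, -0.03], 100],
  [[0.034, -0.0145, 0.005], [0, 0, -0.03], 100],
  [[0.034, -0.0145, 0.005], [0, 0, -0.03], 100],
  [[0.034, -0.0115, 0.005], [0, 0, -0.03], 100],
  [[0.034, -0.0105, 0.005], [0, 0, -0.035], 100],
  [[0.034, -0.0095, 0.005], [0, 0, 0], 100],
  [[0.034, -0.0095, 0.005], [0, 0, 0], 100],
  [[0.034, -0.0095, 0.005], [0, 0, 0], 100],
  [[0.02, -0.005, 0.005], [0, 0, 0], 100],
  [[0, 0, 0], [0, 0, 0], 100],
  [[0, 0, 0], [0, 0, 0], 100],
])

```text
clock: 1.35
eef_pos: [449.3, -358.3, 186.1]
tcp_rot: [-3.141, 0.001, 0.502]
contact_force: [0.7, -0.2, -0.2]
opening: 1.001
```

```bash
cat > look.py <<'E'
from rig import *;from h import *;import pickle,sys
np.set_printoptions(precision=3,suppress=True)
s=sense();print(s['clock'],s['eef_pos'],s['tcp_rot'],s['contact_force'],s['wrist_torque'],s['opening'])
t=sys.argv[1]
for n in sys.argv[2:]:
    f=grab_frame(n);cv2.imwrite(f'pics/{n}{t}.png',f['pixels'][:,:,::-1]);pickle.dump(f,open(f'{n}{t}.pkl','wb'))
E
python3 look.py 1 wrist
```

```text
1.35 [ 449.274 -358.25   186.067] [-3.141  0.001  0.502] [ 0.725 -0.204 -0.174] [ 0.028 -0.018  0.072] 1.0012084785783673
```

View pics/wrist1.png

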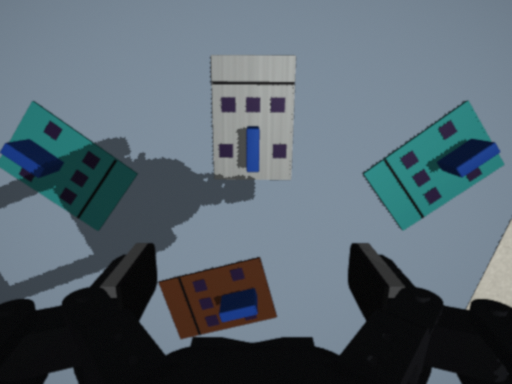

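The wrist view shows the carrier upright at u 211–295, v 55–180. Its black line is at v≈82 and its rib at about (253,148). The decoys are well clear of the fingers' approach.

```bash
cat > car.py <<'E'
from h import *
def edges(f,m,z):
    c=blobs(m)[0];r=cv2.minAreaRect(c);w=np.array([ray(f,*p,z)[:2] for p in cv2.boxPoints(r)]);return w
def yawof(w):
    e=[w[1]-w[0],w[2]-w[1]];L=[np.linalg.norm(x) for x in e];return L,[np.degrees(np.arctan2(x[1],x[0])) for x in e]
E
python3 - <<'E'
from car import *;import pickle
np.set_printoptions(precision=1,suppress=True)
f=pickle.load(open('wrist1.pkl','rb'));H=hsv(f);h,s,v=[H[...,i].astype(int) for i in range(3)]
print(H[70,250],H[20,250],H[170,220])
roi=np.zeros(h.shape,bool);roi[40:195,195:310]=1
m=cv2.morphologyEx(((s<40)&roi).astype('uint8'),cv2.MORPH_OPEN,np.ones((3,3)))
m=cv2.morphologyEx(m,cv2.MORPH_CLOSE,np.ones((5,5)))>0
w=edges(f,m,4);print('plate',w,w.mean(0),yawof(w))
mb=(h>108)&(h<128)&(s>170)&roi
ys,xs=np.nonzero(mb);print('rib px',xs.min(),xs.max(),ys.min(),ys.max())
top=[ray(f,xs[ys<132].mean()+.5,ys.min(),38)[:2]]; print('rib front top',top)
for yy in(130,140,150,160,168): print(yy,ray(f,xs[ys==yy].min(),yy,38)[:2],ray(f,xs[ys==yy].max()+1,yy,38)[:2])
E
```

```text
[ 60   5 158] [104  51 151] [ 70   5 148]
plate [[ 419.8 -321.9]
 [ 528.4 -269.4]
 [ 566.1 -340.5]
 [ 461.5 -400.8]] [ 493.9 -333.1] ([np.float64(120.68135374527931), np.float64(80.44096533693964)], [np.float64(25.809545313608087), np.float64(-62.04022347404769)])
rib px 247 258 127 170
rib front top [array([ 490.5, -335.8])]
130 [ 485.7 -332.5] [ 490.4 -341.1]
140 [ 477.9 -336.8] [ 482.7 -345.4]
150 [ 470.1 -341.1] [ 474.8 -349.8]
160 [ 462.  -345.4] [ 466.9 -354.2]
168 [ 456.  -349.8] [ 460.4 -357.8]
```

Call:
play_rows([
  [[0.013, -0.0003, 0.02], [0, 0, 0], 100],
  [[0.013, -0.0003, 0.035], [0, 0, 0], 100],
  [[0, 0, 0.035], [0, 0, 0], 100],
  [[0, 0, 0.035], [0, 0, 0], 100],
  [[0, 0, 0.025], [0, 0, 0], 100],
  [[0, 0, 0.015], [0, 0, 0], 100],
  [[0, 0, 0.01], [0, 0, 0], 100],
  [[0, 0, 0.002], [0, 0, 0], 100],
  [[0, 0, 0], [0, 0, 0], 100],
  [[0, 0, 0], [0, 0, 0], 60],
  [[0, 0, 0], [0, 0, 0], 30],
  [[0, 0, 0], [0, 0, 0], 0],
  [[0, 0, 0], [0, 0, 0], 0],
  [[0, 0, 0], [0, 0, 0], 0],
  [[0, 0, 0], [0, 0, 0], 0],
], squeeze=60)

```text
clock: 2.9
eef_pos: [472.2, -345.6, 9.7]
tcp_rot: [3.141, -0.0, 0.501]
contact_force: [-0.4, -0.1, 4.1]
opening: 0.131
```

```bash
python3 look.py 2 wrist side
```

```text
2.9 [ 472.156 -345.579    9.661] [ 3.141 -0.     0.501] [-0.437 -0.127  4.139] [ 0.1    0.077 -0.031] 0.13095657978050376
```

View pics/wrist2.png

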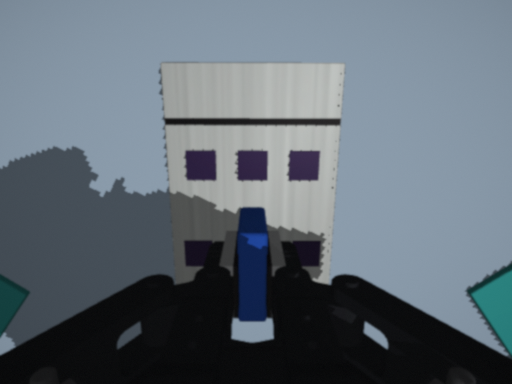

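The carrier is gripped. In the wrist view the rib sits between the pads at about (252,265), and the plate is square to the tool, with front corners (161,62) and (344,64). Next I lift and carry it over.

Call:
play_rows([
  [[0, 0, -0.005], [0, 0, 0], 0],
  [[0, 0, -0.02], [0, 0, 0], 0],
  [[0, 0, -0.03], [0, 0, 0], 0],
  [[0, 0, -0.03], [0, 0, 0], 0],
  [[0, 0, -0.015], [0, 0, 0], 0],
  [[0.008, -0.0125, 0], [0, 0, 0], 0],
  [[0.016, -0.0235, 0], [0, 0, 0], 0],
  [[0.0165, -0.024, 0], [0, 0, 0], 0],
  [[0.0165, -0.024, 0], [0, 0, 0], 0],
  [[0.0165, -0.024, 0], [0, 0, 0], 0],
  [[0.0165, -0.024, 0], [0, 0, 0], 0],
  [[0.0165, -0.024, 0], [0, 0, 0], 0],
  [[0.0165, -0.024, 0], [0, 0, 0], 0],
  [[0.0165, -0.024, 0], [0, 0, 0], 0],
  [[0.0165, -0.024, 0], [0, 0, 0], 0],
  [[0.0165, -0.024, 0], [0, 0, 0], 0],
  [[0.0165, -0.025, 0], [0, 0, 0], 0],
  [[0.008, -0.0125, 0], [0, 0, 0], 0],
  [[0.008, -0.0125, 0], [0, 0, 0], 0],
  [[0, 0, 0], [0, 0, 0], 0],
])

```text
clock: 5.0
eef_pos: [506.2, 19.3, 108.6]
tcp_rot: [-3.141, 0.001, 0.502]
contact_force: [-0.7, -0.8, -1.2]
opening: 0.126
```

Call:
play_rows([
  [[0, 0, 0], [0, 0, 0.04], 0],
  [[0, 0, 0], [0, 0, 0.07], 0],
  [[0, 0, 0], [0, 0, 0.08], 0],
  [[0, 0, 0], [0, 0, 0.08], 0],
  [[0, 0, 0], [0, 0, 0.08], 0],
  [[0, 0, 0], [0, 0, 0.08], 0],
  [[0, 0, 0], [0, 0, 0.07], 0],
  [[0, 0, 0], [0, 0, 0.041], 0],
  [[0, 0, 0], [0, 0, 0], 0],
  [[0, 0, 0], [0, 0, 0], 0],
  [[0, 0, 0], [0, 0, 0], 0],
])

```text
clock: 6.1
eef_pos: [506.6, 17.6, 109.2]
tcp_rot: [3.141, 0.0, -0.04]
contact_force: [-1.2, -0.3, -1.5]
opening: 0.131
```

```bash
python3 look.py 3 wrist top side
```

```text
6.1 [506.646  17.59  109.173] [ 3.141  0.    -0.04 ] [-1.174 -0.262 -1.527] [0.011 0.067 0.045] 0.13079665170316784
```

View pics/wrist3.png

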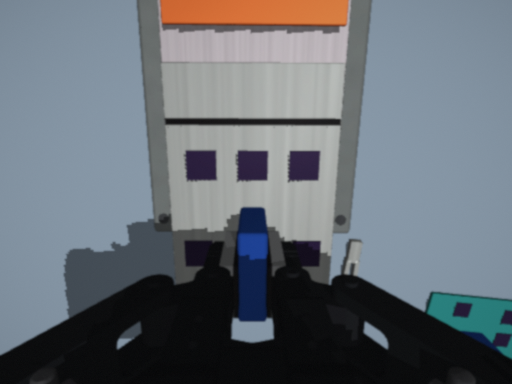

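The lip is at v≈24, the front edge at v≈62 and the black line at v≈121. The carrier's image in the tool is unchanged since the grasp, so it did not slip. Now I work out the offsets.

```bash
cat > m.py <<'E'
from car import *;import pickle,sys
np.set_printoptions(precision=2,suppress=True)
def subedge(a):  # strongest edge location of a 1-D profile
    g=np.abs(np.diff(cv2.GaussianBlur(a.astype(np.float32).reshape(-1,1),(1,5),0).ravel()));return g
f=pickle.load(open(sys.argv[1],'rb'));zc=float(sys.argv[2])  # carrier underside z
P=f['pixels'].astype(int);H=hsv(f);h,s,v=[H[...,i].astype(int) for i in range(3)]
o=(h<20)&(s>150)
us=np.arange(175,340,3)
lip=np.array([[u,np.nonzero(o[:110,u])[0].max()+1] for u in us if o[:110,u].any()])
line=np.array([[u,np.average(np.arange(105,135),weights=np.clip(110-v[105:135,u],0,None)+1e-6)+.5] for u in us])
def fit(p,z):
    w=np.array([ray(f,*q,z)[:2] for q in p]);k=np.polyfit(w[:,1],w[:,0],1);r=w[:,0]-np.polyval(k,w[:,1]);ok=abs(r)<1.5
    k=np.polyfit(w[ok,1],w[ok,0],1);return w[ok].mean(0),np.degrees(-np.arctan(k[0])),r.std()
print('lip z42.5',fit(lip,42.5),'z45.5',fit(lip,45.5)[0],'px',lip[:,1].min(),lip[:,1].max())
print('line',fit(line,zc+4))
# leaf side edges
for vv in (6,12,18):
    x=np.nonzero(o[vv])[0]
    if len(x): print('leaf mid',vv,ray(f,(x.min()+x.max()+1)/2,vv,45.5)[:2],'w',ray(f,x.min(),vv,45.5)[1]-ray(f,x.max()+1,vv,45.5)[1])
for vv in (30,40,50,80,100,118,135):
    print(vv,[(i,tuple(P[vv,i])) for i in ()],end=' ')
    S=cv2.GaussianBlur(s[vv-3:vv+4].mean(0).astype(np.float32).reshape(1,-1),(5,1),0).ravel();V=cv2.GaussianBlur(v[vv-3:vv+4].mean(0).astype(np.float32).reshape(1,-1),(5,1),0).ravel()
    g=np.diff(V);L=[135+int(i) for i in np.argsort(-abs(g[135:200]))[:3]];R=[320+int(i) for i in np.argsort(-abs(g[320:380]))[:3]]
    print(sorted(L),sorted(R))
E
python3 m.py wrist3.pkl 99.5
```

```text
lip z42.5 (array([618.33,  11.21]), np.float64(-2.8102771655324013), np.float64(0.16390438721704792)) z45.5 [617.7   11.27] px 24 26
line (array([566.07,  13.8 ]), np.float64(-2.4141542610332722), np.float64(0.022709341122557503))
leaf mid 6 [627.53  12.07] w 106.35967460664116
leaf mid 12 [624.45  12.19] w 106.84015865157376
leaf mid 18 [621.34  12.3 ] w 106.17097131045355
30 [] [137, 138, 159] [338, 347, 348]
40 [] [138, 139, 160] [346, 347, 367]
50 [] [139, 140, 160] [345, 346, 366]
80 [] [141, 142, 161] [343, 363, 364]
100 [] [143, 144, 163] [341, 342, 361]
118 [] [144, 145, 146] [359, 360, 361]
135 [] [145, 146, 147] [338, 339, 358]
```

Run:
```python
from car import *;import pickle
np.set_printoptions(precision=2,suppress=True)
f=pickle.load(open('wrist3.pkl','rb'));V=cv2.cvtColor(f['pixels'],cv2.COLOR_RGB2GRAY).astype(np.float32);V=cv2.blur(V,(3,5))
def edge(v,a,b):
    g=abs(np.diff(V[v,a:b+1]));i=g.argmax();j=slice(max(i-2,0),i+3);return a+1+np.average(np.arange(len(g))[j],weights=g[j])
def side(vs,L,R,z,n):
    out=[]
    for rng in(L,R):
        w=np.array([ray(f,edge(v,*rng(v)),v+.5,z)[:2] for v in vs]);k=np.polyfit(w[:,0],w[:,1],1);out.append(k);print(n,'yaw',np.degrees(np.arctan(k[0])),'res',(w[:,1]-np.polyval(k,w[:,0])).std(),'x',w[:,0].min(),w[:,0].max())
    k=np.mean(out,0);print(n,'mid y at 566,620:',np.polyval(k,566),np.polyval(k,620),'width',out[0][1]-out[1][1]+(out[0][0]-out[1][0])*580)
side(range(30,150,4),lambda v:(130,155),lambda v:(353,378),24,'base')
side(range(30,58,3),lambda v:(153,168),lambda v:(342,353),36,'bed')
side(range(70,180,4),lambda v:(160,173),lambda v:(333,345),103.5,'plate')
```

```text
base yaw -2.7529109540173873 res 0.08117716279949383 x 547.3486439973209 621.8523350196691
base yaw -2.7236997283930666 res 0.0681177286067503 x 541.5393865288795 616.0402260360634
base mid y at 566,620: 14.787746215923608 12.204987323584966 width 148.7455458988553
bed yaw -2.556474441581998 res 0.08420568769860654 x 603.5722976879248 618.8645817769399
bed yaw -2.9641400780252676 res 0.046537108020180566 x 599.0756008518584 614.3618674006842
bed mid y at 566,620: 14.743809401081293 12.140233510235596 width 114.96614617750951
plate yaw -2.46721974605596 res 0.08086767963555799 x 541.4926748437085 589.3471880008531
plate yaw -2.2887596955602514 res 0.11709666592678365 x 538.3985206499432 586.2684846921176
plate mid y at 566,620: 15.150472114659909 12.907976398397867 width 79.08028415740165
```

Call:
play_rows([
  [[0, 0, 0.01], [0, 0, 0.006], 0],
  [[0, 0, 0.02], [0, 0, 0], 0],
  [[0, 0, 0.018], [0, 0, 0], 0],
  [[0, 0, 0.009], [0, 0, 0], 0],
  [[0, 0, 0.003], [0, 0, 0], 0],
  [[0, 0, 0], [0, 0, 0], 0],
  [[0, 0, 0], [0, 0, 0], 0],
])

```text
clock: 6.95
eef_pos: [507.2, 17.9, 49.8]
tcp_rot: [-3.142, -0.001, -0.046]
contact_force: [-0.0, -0.3, -1.3]
opening: 0.133
```

Call:
play_rows([
  [[0, 0, 0.001], [0, 0, 0], 0],
  [[0, 0, 0], [0, 0, 0], 0],
  [[0, 0, 0], [0, 0, 0], 0],
])

```text
clock: 7.25
eef_pos: [507.0, 17.9, 48.6]
tcp_rot: [-3.142, -0.001, -0.046]
contact_force: [-0.0, 0.4, -1.8]
opening: 0.126
```

Call:
play_rows([
  [[0, 0, 0.001], [0, 0, 0], 0],
  [[0, 0, 0], [0, 0, 0], 0],
  [[0, 0, 0], [0, 0, 0], 0],
])

```text
clock: 7.55
eef_pos: [506.7, 17.9, 47.3]
tcp_rot: [-3.142, 0.0, -0.046]
contact_force: [-0.3, 0.4, -1.9]
opening: 0.128
```

Call:
play_rows([
  [[0, 0, 0.001], [0, 0, 0], 0],
  [[0, 0, 0], [0, 0, 0], 0],
  [[0, 0, 0], [0, 0, 0], 0],
])

```text
clock: 7.85
eef_pos: [506.7, 17.9, 46.2]
tcp_rot: [-3.142, 0.0, -0.046]
contact_force: [0.8, 0.2, -1.1]
opening: 0.134
```

Call:
play_rows([
  [[0, 0, 0.0006], [0, 0, 0], 0],
  [[0, 0, 0], [0, 0, 0], 0],
  [[0, 0, 0], [0, 0, 0], 0],
])

```text
clock: 8.15
eef_pos: [506.8, 17.9, 45.7]
tcp_rot: [-3.142, -0.0, -0.046]
contact_force: [-0.6, -0.3, -1.1]
opening: 0.128
```

Call:
play_rows([
  [[0, 0, 0.0005], [0, 0, 0], 0],
  [[0, 0, 0], [0, 0, 0], 0],
  [[0, 0, 0], [0, 0, 0], 0],
])

```text
clock: 8.45
eef_pos: [506.8, 17.9, 45.3]
tcp_rot: [-3.142, -0.0, -0.046]
contact_force: [-1.4, -0.4, 0.4]
opening: 0.127
```

```bash
python3 look.py 4 wrist side && python3 m.py wrist4.pkl 36 | head -2; python3 -c "
import cv2;a=cv2.imread('pics/wrist4.png')[:200,120:400];b=cv2.imread('pics/side3.png')[170:260,160:300]
b=cv2.imread('pics/side4.png')[170:260,160:290]
a=cv2.resize(a,None,fx=2,fy=2);b=cv2.resize(b,(200*2*13//9*1,400)) if 0 else cv2.resize(b,None,fx=2,fy=2,interpolation=2)
b=cv2.copyMakeBorder(b,0,a.shape[0]-b.shape[0],0,0,0);cv2.imwrite('pics/c4.png',cv2.hconcat([a[:, :530],b]))"
```

```text
8.45 [506.793  17.906  45.258] [-3.142 -0.    -0.046] [-1.351 -0.395  0.396] [-0.035  0.067  0.035] 0.12654364176593014Traceback (most recent call last):
  File "m.py", line 14, in <module>
    print('lip z42.5',fit(lip,42.5),'z45.5',fit(lip,45.5)[0],'px',lip[:,1].min(),lip[:,1].max())
                      ~~~^^^^^^^^^^
  File "m.py", line 12, in fit
    w=np.array([ray(f,*q,z)[:2] for q in p]);k=np.polyfit(w[:,1],w[:,0],1);r=w[:,0]-np.polyval(k,w[:,1]);ok=abs(r)<1.5
                                                          ~^^^^^
IndexError: too many indices for array: array is 1-dimensional, but 2 were indexed
```

View pics/c4.png

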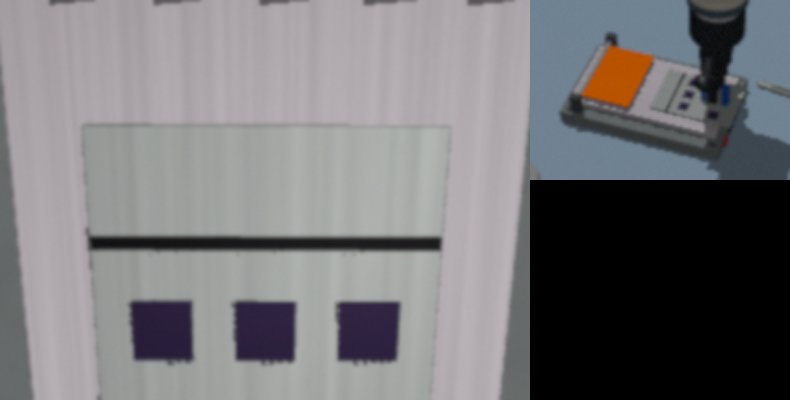

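The carrier is touching the bed, square and centred: the plate spans u 82–450 in the crop against the bed's 8–530. The side crop shows the leaf down. I slide it in.

Call:
play_rows([
  [[0.002, 0, 0], [0, 0, 0], 0],
  [[0.004, 0, 0], [0, 0, 0], 0],
  [[0.004, 0, 0], [0, 0, 0], 0],
  [[0.004, 0, 0], [0, 0, 0], 0],
  [[0.004, 0, 0], [0, 0, 0], 0],
  [[0.002, 0, 0], [0, 0, 0], 0],
  [[0, 0, 0], [0, 0, 0], 0],
  [[0, 0, 0], [0, 0, 0], 0],
])

```text
clock: 9.35
eef_pos: [527.2, 17.0, 45.3]
tcp_rot: [-3.142, -0.001, -0.046]
contact_force: [0.7, 0.6, -0.1]
opening: 0.129
```

```bash
python3 look.py 5 wrist
python3 - <<'E'
from car import *;import pickle
f=pickle.load(open('wrist5.pkl','rb'));H=hsv(f)
print([tuple(H[v,252]) for v in (0,2,5,10,20,30,40,50)])
print([ray(f,252,v,42.5)[0].round(1) for v in(0,10,20,60,61)],[ray(f,252,v,40)[0].round(1) for v in(61,121)])
E
```

```text
9.35 [527.202  16.983  45.271] [-3.142 -0.001 -0.046] [ 0.681  0.568 -0.079] [-0.007 -0.13  -0.025] 0.12899103288120425
[(np.uint8(10), np.uint8(192), np.uint8(202)), (np.uint8(10), np.uint8(193), np.uint8(202)), (np.uint8(10), np.uint8(192), np.uint8(203)), (np.uint8(10), np.uint8(191), np.uint8(203)), (np.uint8(10), np.uint8(192), np.uint8(205)), (np.uint8(10), np.uint8(191), np.uint8(207)), (np.uint8(10), np.uint8(191), np.uint8(207)), (np.uint8(158), np.uint8(11), np.uint8(89))]
[np.float64(634.7), np.float64(631.1), np.float64(627.4), np.float64(612.3), np.float64(611.9)] [np.float64(612.2), np.float64(587.1)]
```

```bash
python3 m.py wrist5.pkl 36|grep -E 'lip|line|leaf mid'
```

```text
lip z42.5 (array([618.38,  11.49]), np.float64(-2.6209130428025866), np.float64(4.3848400300695976e-14)) z45.5 [617.9   11.55] px 44 44
line (array([586.62,  12.81]), np.float64(-2.7648145865529776), np.float64(0.023649064140707377))
leaf mid 6 [631.74  11.75] w 106.60713902631731
leaf mid 12 [629.62  12.04] w 106.69045422779482
leaf mid 18 [627.46  11.94] w 106.77439159544438
```

Call:
play_rows([
  [[0.002, 0, 0], [0, 0, 0], 0],
  [[0.003, 0, 0], [0, 0, 0], 0],
  [[0.003, 0, 0], [0, 0, 0], 0],
  [[0.002, 0, 0], [0, 0, 0], 0],
  [[0, 0, 0], [0, 0, 0], 0],
  [[0, 0, 0], [0, 0, 0], 0],
])

```text
clock: 10.0
eef_pos: [537.3, 16.5, 45.3]
tcp_rot: [-3.142, -0.001, -0.046]
contact_force: [0.9, -0.3, -0.5]
opening: 0.129
```

```bash
python3 look.py 6 wrist side;  python3 m.py wrist6.pkl 36|grep -E 'lip|line|leaf mid'; python3 -c "
import cv2;a=cv2.imread('pics/wrist6.png')[:200,120:400];b=cv2.imread('pics/side6.png')[170:250,165:280]
a=cv2.resize(a,(420,300));b=cv2.resize(b,(374,260),interpolation=2)
b=cv2.copyMakeBorder(b,0,a.shape[0]-b.shape[0],0,0,0);cv2.imwrite('pics/c6.png',cv2.hconcat([a,b]))"
```

```text
10.0 [537.259  16.537  45.292] [-3.142 -0.001 -0.046] [ 0.896 -0.304 -0.483] [-0.106 -0.074 -0.027] 0.1287463482723701
lip z42.5 (array([618.22,  11.45]), np.float64(-2.872347234413761), np.float64(0.13227687965985696)) z45.5 [617.95  11.5 ] px 70 71
line (array([596.67,  12.34]), np.float64(-2.7576928093928808), np.float64(0.025027544085340702))
leaf mid 6 [641.79  11.28] w 106.6120568147921
leaf mid 12 [639.66  11.37] w 106.29859234362932
leaf mid 18 [637.52  11.47] w 106.77915297766046
```

View pics/c6.png

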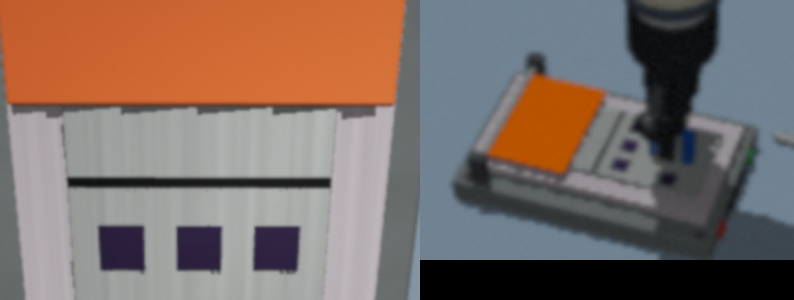

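The front edge is under the leaf, which is still level. The line is about 21.5 mm short of the lip, parallel to it within 0.1° and centred within about 0.5 mm.

Call:
play_rows([
  [[0.002, 0, 0], [0, 0, 0], 0],
  [[0.004, 0, 0], [0, 0, 0], 0],
  [[0.004, 0, 0], [0, 0, 0], 0],
  [[0.004, 0, 0], [0, 0, 0], 0],
  [[0.004, 0, 0], [0, 0, 0], 0],
  [[0.002, 0, 0], [0, 0, 0], 0],
  [[0.001, 0, 0], [0, 0, 0], 0],
  [[0, 0, 0], [0, 0, 0], 0],
  [[0, 0, 0], [0, 0, 0], 0],
])

```text
clock: 11.0
eef_pos: [558.0, 15.6, 45.3]
tcp_rot: [-3.142, -0.001, -0.046]
contact_force: [0.6, 0.2, -0.5]
opening: 0.127
```

```bash
python3 look.py 7 wrist side
python3 - <<'E'
from car import *;import pickle
f=pickle.load(open('wrist7.pkl','rb'));H=hsv(f)
for u in(190,220,252,290,320):
    o=[(v,int(H[v,u,0]),int(H[v,u,1]),int(H[v,u,2])) for v in range(112,130)]
    lip=max(v for v,a,b,c in o if b>150 and a<20)+1 if any(b>150 and a<20 for v,a,b,c in o) else None
    dk=[v for v,a,b,c in o if c<60 and not(a<20 and b>150)]
    print(u,lip,dk[:1],dk[-1:])
print(ray(f,252,121,42.5)-ray(f,252,122,42.5))
E
python3 -c "
import cv2;a=cv2.imread('pics/wrist7.png')[80:170,140:370]
cv2.imwrite('pics/c7.png',cv2.resize(a,None,fx=3,fy=3,interpolation=0))"
```

```text
11.0 [558.013  15.55   45.29 ] [-3.142 -0.001 -0.046] [ 0.556  0.248 -0.517] [-0.05  -0.037  0.005] 0.12698679939470653
190 122 [122] [123]
220 122 [122] [123]
252 122 [122] [124]
290 122 [122] [123]
320 122 [122] [124]
[ 0.43157541 -0.01976323  0.        ]
```

View pics/c7.png

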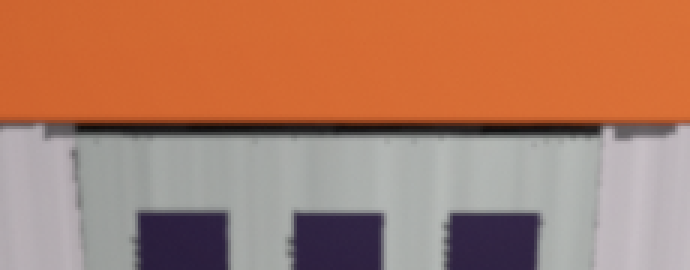

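The lip edge (row 122) lies on the line's middle: only the rear ~1.1 mm of the line shows, parallel all along, and the plate is centred. Next I press in steps.

Call:
play_rows([
  [[0, 0, 0.0005], [0, 0, 0], 0],
  [[0, 0, 0.0005], [0, 0, 0], 0],
  [[0, 0, 0.0005], [0, 0, 0], 0],
  [[0, 0, 0], [0, 0, 0], 0],
  [[0, 0, 0], [0, 0, 0], 0],
])

```text
clock: 11.6
eef_pos: [558.0, 15.6, 43.9]
tcp_rot: [-3.142, -0.001, -0.046]
contact_force: [1.6, -0.6, 4.1]
opening: 0.131
```

Call:
play_rows([
  [[0, 0, 0.0005], [0, 0, 0], 0],
  [[0, 0, 0.0005], [0, 0, 0], 0],
  [[0, 0, 0], [0, 0, 0], 0],
  [[0, 0, 0], [0, 0, 0], 0],
])

```text
clock: 12.0
eef_pos: [558.0, 15.5, 42.9]
tcp_rot: [-3.142, -0.001, -0.046]
contact_force: [0.3, -0.6, 5.4]
opening: 0.125
```

Run:
```python
from rig import *;import numpy as np
s=sense();print(s['eef_pos'],s['tcp_rot'],s['contact_force'],s['wrist_torque'])
```

```text
[557.95888635  15.5421647   42.89994836] [-3.14156227e+00 -5.25711073e-04 -4.61769743e-02] [ 0.25333514 -0.55432292  5.39123553] [-0.09565234 -0.13964717  0.00727221]
```

Call:
play_rows([
  [[0, 0, 0.0005], [0, 0, 0], 0],
  [[0, 0, 0.0003], [0, 0, 0], 0],
  [[0, 0, 0], [0, 0, 0], 0],
  [[0, 0, 0], [0, 0, 0], 0],
  [[0, 0, 0], [0, 0, 0], 0],
])

```text
clock: 12.5
eef_pos: [558.0, 15.5, 42.3]
tcp_rot: [-3.142, -0.001, -0.046]
contact_force: [0.6, -1.2, 6.7]
opening: 0.131
```

Run:
```python
from rig import *;from h import *
F=[]
for i in range(8):
    f=grab_frame('wrist');F.append(sense()['contact_force'])
s=sense();print(s['clock'],s['eef_pos'],s['tcp_rot'],np.mean(F,0),np.std(F,0),s['opening'])
a=f['pixels'][80:170,140:370,::-1];g=grab_frame('side')['pixels'][165:255,160:290,::-1]
a=cv2.resize(a,(460,180),interpolation=0);g=cv2.resize(g,(520,360),interpolation=2)
a=cv2.copyMakeBorder(a,0,180,0,60,0);cv2.imwrite('pics/c8.png',cv2.vconcat([a,g]))
V=hsv(f)
for u in(190,252,320): print(u,[tuple(int(x) for x in V[v,u]) for v in range(120,127)])
```

```text
12.9 [558.01022074  15.54727824  42.26100147] [-3.14156649e+00 -5.94155363e-04 -4.62199612e-02] [ 0.55805661 -0.72278243  7.6647821 ] [0.18836916 0.33429944 0.29659418] 0.1304786207430771
190 [(9, 197, 154), (8, 195, 89), (5, 131, 35), (135, 18, 28), (90, 4, 64), (60, 4, 118), (70, 5, 156)]
252 [(9, 198, 167), (9, 200, 112), (7, 175, 48), (0, 17, 15), (90, 8, 31), (0, 0, 67), (60, 2, 120)]
320 [(10, 197, 176), (9, 198, 126), (9, 190, 55), (0, 36, 21), (90, 5, 55), (60, 2, 117), (60, 5, 167)]
```

View pics/c8.png

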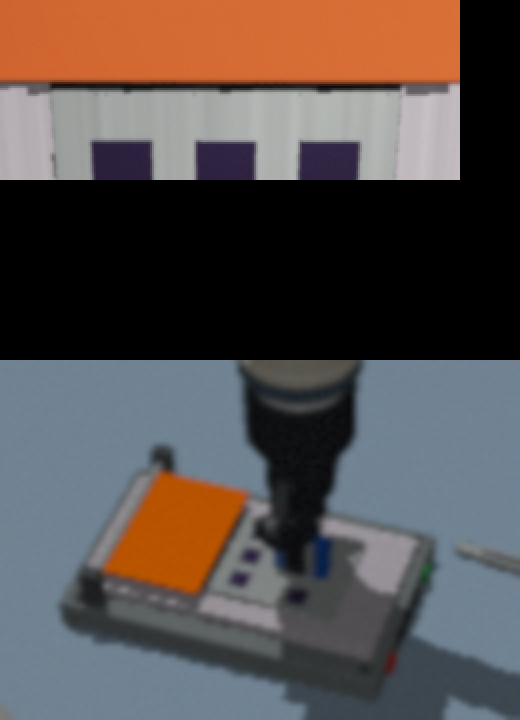

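The leaf is still level, the line meets the lip all along, and both sink estimates fall within 3 to 4 mm. Handing in.

```bash
python3 -c "
from rig import *
print(sign_off())"
```

```text
the job is handed in; nothing more can be done
None
```

I gripped the carrier by its blue rib, set it lightly on the bed, and slid it under the leaf. I then pressed it down and handed the job in at about 13 s, still holding it with a 60 N grip.

My last checks before handing in:
- **Line at the lip:** only the rear ~1 mm of the black line shows past the lip, parallel all along it. The wrist view put the lip within about 0.3 mm of the line's middle; an earlier ray estimate disagreed, putting the line 0.8 mm short. I trusted the wrist view, since the line and lip nearly coincide there.
- **Square and centred:** the carrier is within about 0.15° of the stage axis and within about 0.5 mm of centre.
- **Bed sink:** about 3.4 mm from the height and about 3.3 mm from the force (roughly 9 N on the bed), well short of the 8 mm stop.
- **Leaf:** it looked level in the side views I checked, and no contact force showed at the stops during the slide. I had no direct reading of its angle.
- **Bystanders:** the arm's path stayed clear of the dish, bottle, vial, forceps and look-alike plates. I did not take a separate picture of them at the end.

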